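# Set out the check weights for the balance

## Robot

A 6-joint arm with a two-finger parallel gripper is mounted at the origin on the work surface. World frame = base frame: x ahead of the robot, y to its left, z up, the work surface at z = 0. Lengths are in m, angles in rad, forces in N, time in s.
With the tool pointing down it reaches from about 0.4 to 0.825 m from the base axis. Payload 7 kg.
Tool frame: the origin (TCP) lies midway between the tips of the shut fingers; the grasp point (between the pads) lies 19 mm behind it; z points along the fingers, y is the line along which they close (so a half turn about z gives the same grasp; the last joint's range is limited). The gripper opens to 88 mm and grips with 3 to 60 N. Pads are 19 mm wide; open, the fingers measure 130 mm over their backs; the gripper's body (78 mm by 193 mm) begins 47 mm behind the grasp point.
Start: joints at [-0.9, 0.359, 0.012, 0, -1.224, -0.288], TCP at [0.252, -0.626, 0.202] pointing down, gripper open.
Joint ranges: [-3.07, 3.07], [-1.43, 2.12], [-1.02, 1.25], [-3.03, 1.67], [-3.05, -0], [-3.03, 3.03]. Speed limits (rad/s): [2.39, 2.39, 3.01, 3.14, 3.14, 3.14].

## Interface

Orientations are given as [roll, pitch, yaw] about the fixed x, y, z axes, in that order (R = Rz(yaw) Ry(pitch) Rx(roll)).
In Python, from station import arm gives the robot as it stands.
- The arm moves only by the tool servo_tool, never from a script. Its argument "deltas" is a list of rows, each a list of 7 numbers: the closure, from -1 (fully open) to 1 (shut), then the shift along the tool's x, y, z in mm, then the turn, a rotation vector about the tool's x, y, z in degrees. In form: [[gripper, x, y, z, ax, ay, az], ...]. A call has 1 to 20 rows; each row shifts and turns the commanded pose from where the row before left it, along the tool's axes as they then stand; what a row does not reach is not made up. A row lasts 1/12 s, in which the tool goes at most 41.7 mm and 7.16 degrees, less where a joint would pass 70% of its speed; a pose out of reach is approached as far as the arm can. A call is refused whole if a number of a shift passes 41.7 or a number of a turn 7.16, either way. A call with a gripper value outside its range is refused whole. The fingers move at their own pace and stop on an object; "squeeze" is the grip in N (left out, the last holds). Time passes only in rows, so rows that do not move let the fingers close. It gives the time, the measured TCP pose, the force, the opening and the grip force at its end, in the units of the state.
- arm.get_state(): the state, without advancing time (a new reading comes with each control period).
- arm.grab_frame(name): name is "side" or "top"; returns a dict with "color" (480x640x3 uint8, red, green, blue), "K" (3x3 intrinsics, pixels), "distortion" ([k1, k2, p1, p2, k3] as OpenCV has them; the pictures are not rectified), "position" and "orientation" of the camera in the world. Camera axes: x right, y down, z forward; pixel columns grow to the right and rows downward; lengths in m; the calibration is good to about 2 mm. A picture is of the moment at which its call begins. There is no depth.
- arm.job_done(): hands the job in; it is judged then, once.
Trained networks look in a picture, given as the dict that the camera call returned (one of the last four; its "shot" number tells which), for a name from the list of things; names that differ only in an ending like _2 or _b are one class to them, and where a whole thing is asked for, a point or a joint stands for the part that bears it (a point fixed in the world has none). Each returns a list of dicts, best first, with "conf" (0 to 1); they miss things now and then, are a little off and sometimes report something else, mostly with a low value. They report only what shows in the picture. A call takes as long as a camera call. They do not tell look-alikes from the thing itself.
- arm.recognise(query, picture): "at" ([x, y, z] in m, in the coordinates of the camera as it stood for that picture, good to about 4 mm: the middle of the surface that is visible of it).
The state is a dict: "t": time; "q": joint angles; "qd": joint speeds; "joint_efforts": joint torques, N m; "eef_pos": TCP position; "ee_rot": TCP orientation; "force": force on the tool from outside, world axes, zero at the start; "moment": the same for the moment, N m; "width": finger opening in m; "gripper_force": force on a finger pad.
Only numpy, scipy, OpenCV 4.12 (cv2) and the standard library are available. Lean on these libraries where they do the work, as an engineer would, in place of code of your own. Each camera call takes 0.05 s, during which the arm holds its last target. There are 200 camera calls.

## Task

The balance is due for its check, in which the weights go on in rising order: set out the four check weights on the weight rest, each upright in the middle of its own rubber disc, in order of size with the smallest on the disc nearest the balance and the largest farthest from it. These are reference weights, so set each one down before letting go, never dropping it or knocking it over, and do not touch the balance or shift the bottle.

Things in the scene. Friction and masses are not known exactly. Their poses are not given: they have to be found in the camera images.
- weight_500: 500 g check weight, loose: bright steel cylinder 38 mm in diameter with straight sides up to 47 mm, then a narrow neck and a knob 24 mm in diameter; 66 mm tall over all. Stands upright at the start on the white plate. Origin at the centre of its underside, z up along its axis (its yaw means nothing). All four start with their bases 8 mm above the bench, at least 60 mm apart, centre to centre.
- weight_200: 200 g check weight, loose: bright steel cylinder 28 mm in diameter with straight sides up to 35 mm, then a narrow neck and a knob 18 mm in diameter; 49 mm tall over all. Stands upright at the start on the white plate. Origin at the centre of its underside, z up along its axis (its yaw means nothing). The white plate (340 x 90 mm, 5 mm thick) lies parallel to the rest, 150 mm from it centre to centre.
- weight_100: 100 g check weight, loose: bright steel cylinder 22 mm in diameter with straight sides up to 28 mm, then a narrow neck and a knob 14 mm in diameter; 39 mm tall over all. Stands upright at the start on the white plate. Origin at the centre of its underside, z up along its axis (its yaw means nothing).
- weight_50: 50 g check weight, loose: bright steel cylinder 18 mm in diameter with straight sides up to 21 mm, then a narrow neck and a knob 11.5 mm in diameter; 30 mm tall over all. Stands upright at the start on the white plate. Origin at the centre of its underside, z up along its axis (its yaw means nothing).
- disc_a: black rubber disc, 62 mm in diameter, 3 mm thick, fixed on the aluminium weight rest, in a row of four: the leftmost seen from the robot (largest y). Its top is flat, 18 mm above the bench. Origin at the centre of its underside (3 mm below its top), z up, y along the row towards the robot's left.
- disc_b: black rubber disc, 62 mm in diameter, 3 mm thick, fixed on the aluminium weight rest, in a row of four: the second from the left seen from the robot. Its top is flat, 18 mm above the bench. Origin at the centre of its underside (3 mm below its top), z up, y along the row towards the robot's left. The rest is a plain bar 345 x 75 mm, 12 mm thick, on a blue mat 3 mm thick.
- disc_c: black rubber disc, 62 mm in diameter, 3 mm thick, fixed on the aluminium weight rest, in a row of four: the third from the left seen from the robot. Its top is flat, 18 mm above the bench. Origin at the centre of its underside (3 mm below its top), z up, y along the row towards the robot's left. The discs are 85 mm apart, centre to centre.
- disc_d: black rubber disc, 62 mm in diameter, 3 mm thick, fixed on the aluminium weight rest, in a row of four: the rightmost seen from the robot (smallest y). Its top is flat, 18 mm above the bench. Origin at the centre of its underside (3 mm below its top), z up, y along the row towards the robot's left.
- balance: compact balance, fixed, 235 x 190 x 61 mm high: white housing, grey sloping keypad with dark display in front, round steel pan 122 mm wide. Stands beyond one end of the row, left or right; it tells where the row starts. (At the other end is a fixed white magnetic stirrer, 250 x 155 x 82 mm, with a square white top and two black knobs.) Origin at the centre of its underside.
- bottle: loose bystander: glass bottle with a blue screw cap, 56 mm in diameter, 104 mm tall, on the bench nearer to the robot than the mat, on its left. Origin at the centre of its underside. To be left where it stands.
There are look-alikes about, which are no part of the job. Leave any blue or green look-alike of the weight_500 alone.

How it is judged:
At the end, for the whole second after the job is handed in: Counting from the end of the row nearest the balance, the 50, 100, 200 and 500 g weights stand on the four discs in that order, each within 12 mm of its disc's centre, its base on the disc, upright (within 0.1 rad), let go and at rest (((world y of balance above 0 m and horizontal distance between weight_50 and disc_a below 0.012 m and z of weight_50 in the frame of disc_a between 0 and 0.006 m and horizontal distance between weight_100 and disc_b below 0.012 m and z of weight_100 in the frame of disc_b between 0 and 0.006 m and horizontal distance between weight_200 and disc_c below 0.012 m and z of weight_200 in the frame of disc_c between 0 and 0.006 m and horizontal distance between weight_500 and disc_d below 0.012 m and z of weight_500 in the frame of disc_d between 0 and 0.006 m) or (world y of balance below 0 m and horizontal distance between weight_500 and disc_a below 0.012 m and z of weight_500 in the frame of disc_a between 0 and 0.006 m and horizontal distance between weight_200 and disc_b below 0.012 m and z of weight_200 in the frame of disc_b between 0 and 0.006 m and horizontal distance between weight_100 and disc_c below 0.012 m and z of weight_100 in the frame of disc_c between 0 and 0.006 m and horizontal distance between weight_50 and disc_d below 0.012 m and z of weight_50 in the frame of disc_d between 0 and 0.006 m)) and angle between each of weight_500, weight_200, weight_100, weight_50's own z axis and vertical below 0.1 rad and linear speed of each of weight_500, weight_200, weight_100, weight_50 below 0.02 m/s); the robot touches nothing.
It fails at once if a weight is tipped more than 30 degrees (angle between any of weight_500, weight_200, weight_100, weight_50's own z axis and vertical above 0.52 rad).
It fails at once if a weight is let go in the air (its base more than 20 mm above the discs' tops with no finger on it) ((height (world z) of weight_500 above 0.038 m and contact force between the fingers and weight_500 below 0.01 N) or (height (world z) of weight_200 above 0.038 m and contact force between the fingers and weight_200 below 0.01 N) or (height (world z) of weight_100 above 0.038 m and contact force between the fingers and weight_100 below 0.01 N) or (height (world z) of weight_50 above 0.038 m and contact force between the fingers and weight_50 below 0.01 N)).
It fails at once if the robot or a weight bumps the balance (more than 2 N) (contact force between any of the arm, the fingers, weight_500, weight_200, weight_100, weight_50 and balance above 2 N).
It fails at once if the bottle is shifted more than 20 mm or tipped (distance of bottle from where it was at the start of the episode above 0.02 m or angle between bottle's own z axis and vertical above 0.3 rad).
It also fails if it takes over 96 s, if anything falls off the work surface, if the arm or the gripper's body presses on something with over 40 N, if the wrist force passes 120 N, or if a joint passes its speed limit or range.

## Working session

There is one attempt and no reset: what is moved stays moved. The work goes in short steps, Python scripts to look and compute and a tool call to move; the robot and the scene stay as the last step left them, time stands still between calls to the robot, and variables do not carry over. Pictures are saved under pics/ and viewed, at most 14 in all, crops included, and the job is handed in when it is done.

Besides the shell and the picture viewer there is one more tool, called after "Request:" by a JSON object that holds its "op" and its "data", one argument or row to a line. servo_tool: Moves the arm, as the interface text tells. Its arguments: {"type":"object","properties":{"deltas":{"type":"array","items":{"type":"array","items":{"type":"number"}}},"squeeze":{"type":"number"}},"required":["deltas"]}

```bash
mkdir -p pics; cat > h.py <<'E'
import numpy as np, cv2
from scipy.spatial.transform import Rotation as R
from station import arm
def rot(o):
    o=np.array(o,float)
    return o if o.shape==(3,3) else (R.from_euler('xyz',o).as_matrix() if o.size==3 else R.from_quat(o).as_matrix())
def shot(n,fn=None):
    p=arm.grab_frame(n)
    if fn: cv2.imwrite('pics/'+fn,p['color'][:,:,::-1])
    return p
def world(p,c): return rot(p['orientation'])@np.array(c)+np.array(p['position'])
def pix(p,w):
    c=rot(p['orientation']).T@(np.array(w,float)-np.array(p['position']))
    return cv2.projectPoints(c.reshape(1,3),np.zeros(3),np.zeros(3),np.array(p['K'],float),np.array(p['distortion'],float))[0].ravel()
def ray(p,uv,z):
    u=cv2.undistortPoints(np.array(uv,float).reshape(1,1,2),np.array(p['K'],float),np.array(p['distortion'],float)).ravel()
    d=rot(p['orientation'])@np.array([u[0],u[1],1]); o=np.array(p['position']); return o+d*(z-o[2])/d[2]
E
python3 - <<'E'
from h import *
np.set_printoptions(precision=4,suppress=True)
s=arm.get_state(); print(s)
for n in('top','side'):
    p=shot(n,n+'1.png'); print(n,p['position'],p['orientation'],p['K'][0])
    for q in ['weight_500','weight_200','weight_100','weight_50','disc_a','balance','bottle']:
        for d in arm.recognise(q,p)[:6]:
            w=world(p,d['at']); print(q,round(d['conf'],2),w,pix(p,w).round())
E
```

```text
{'t': 0.0, 'q': array([-0.8999,  0.3594,  0.011 , -0.0003, -1.2241, -0.2881]), 'qd': array([-0.    , -0.0013, -0.0001, -0.0002,  0.0018, -0.0007]), 'joint_efforts': array([ -0.0004, -58.2725,  29.3045,   6.9974,   0.0068,  -0.0002]), 'eef_pos': array([ 0.2519, -0.6257,  0.2014]), 'ee_rot': array([ 3.1399, -0.0002, -2.7589]), 'force': array([ 1.0113, -0.3568,  0.0829]), 'moment': array([ 0.0422,  0.0464, -0.0157]), 'gripper_force': 0.0, 'width': 0.08761464321635364}
top [ 0.2933 -0.0211  1.4679] [-2.9808 -0.0032 -1.5673] [560.6083   0.     310.2451]
weight_500 0.8 [ 0.6391 -0.1292  0.058 ] [351. 194.]
weight_500 0.59 [0.6226 0.1003 0.0436] [262. 201.]
weight_500 0.54 [ 0.631  -0.0534  0.0378] [321. 199.]
weight_500 0.49 [ 0.7643 -0.1569  0.049 ] [360. 149.]
weight_200 0.8 [ 0.6391 -0.1292  0.058 ] [351. 194.]
weight_200 0.59 [0.6226 0.1003 0.0436] [262. 201.]
weight_200 0.54 [ 0.631  -0.0534  0.0378] [321. 199.]
weight_200 0.49 [ 0.7643 -0.1569  0.049 ] [360. 149.]
weight_100 0.8 [ 0.6391 -0.1292  0.058 ] [351. 194.]
weight_100 0.59 [0.6226 0.1003 0.0436] [262. 201.]
weight_100 0.54 [
[... 1483 characters left out ...]
0 0.67 [ 0.6385 -0.1429  0.0564] [384. 292.]
weight_100 0.52 [0.623  0.0933 0.0371] [363. 213.]
weight_100 0.46 [0.6232 0.0226 0.0245] [366. 240.]
weight_50 0.89 [ 0.7682 -0.1696  0.0459] [455. 304.]
weight_50 0.71 [ 0.6284 -0.0614  0.0325] [373. 268.]
weight_50 0.69 [ 0.7915 -0.0901  0.0441] [458. 271.]
weight_50 0.67 [ 0.6385 -0.1429  0.0564] [384. 292.]
weight_50 0.52 [0.623  0.0933 0.0371] [363. 213.]
weight_50 0.46 [0.6232 0.0226 0.0245] [366. 240.]
disc_a 0.98 [ 0.4785 -0.0662  0.0183] [298. 277.]
disc_a 0.86 [ 0.4913 -0.1506  0.0203] [305. 310.]
disc_a 0.66 [0.476  0.1017 0.0144] [295. 221.]
disc_a 0.63 [0.4723 0.0204 0.0173] [294. 246.]
balance 0.83 [0.5337 0.371  0.0461] [316. 136.]
```

```bash
cd pics; python3 -c "
import cv2
a=cv2.imread('top1.png');cv2.imwrite('topc.png',cv2.resize(a[130:300,220:420],None,fx=4,fy=3.5,interpolation=2)[:600,:800])"
```

```text
(no output)
```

View pics/side1.png

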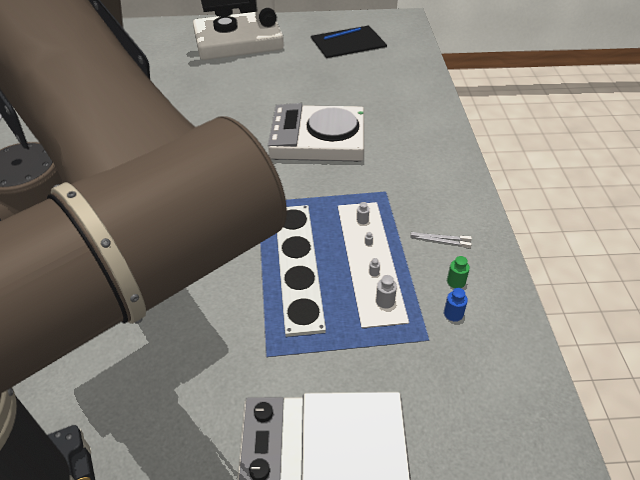

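View pics/top1.png

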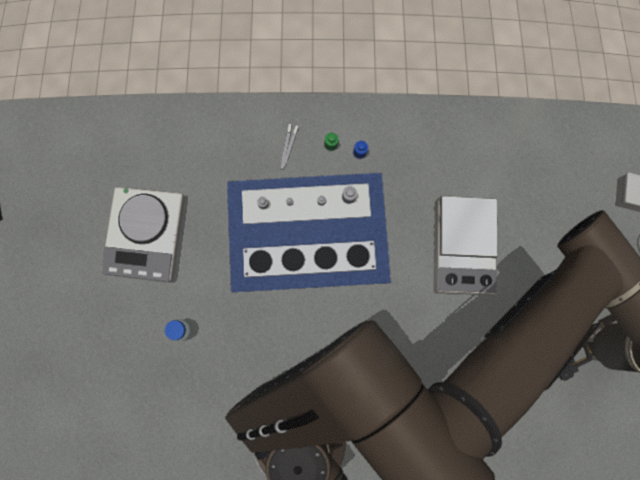

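View pics/topc.png

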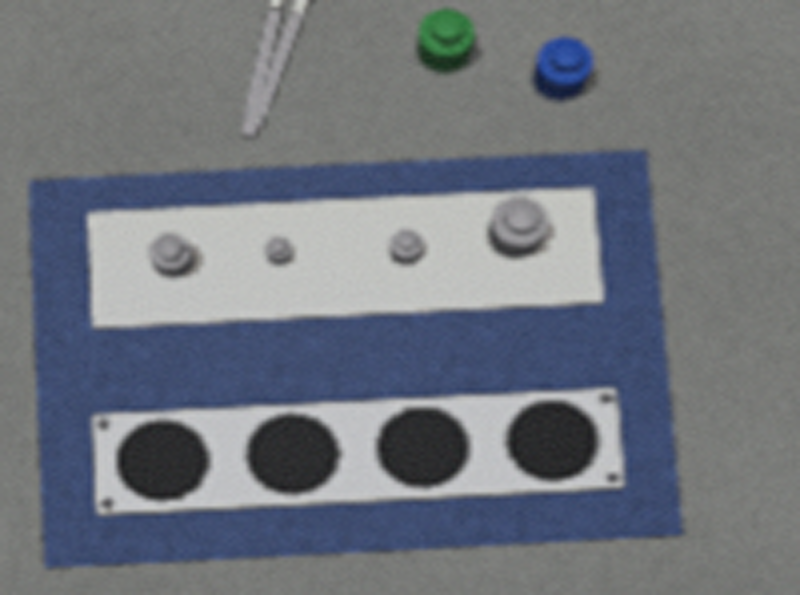

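The balance stands on the left (pixel 145,235), so the order is 50→a, 100→b, 200→c, 500→d. The candidates in the top picture are steel weights at (263,200), (290,201), (322,199) and (350,191), which are 200, 50, 100 and 500 by size. The look-alikes to leave alone are green at (331,141) and blue at (361,149). The close crop confirms that all four steel ones are on the white plate.

```bash
python3 - <<'E'
from h import *
np.set_printoptions(precision=4,suppress=True)
p=shot('top');s=shot('side')
g=p['color'].max(2).astype(np.uint8)
m=(g<75).astype(np.uint8);m[:235]=0;m[285:]=0;m[:,:240]=0;m[:,385:]=0
n,l,st,c=cv2.connectedComponentsWithStats(m)
D=[(i,c[i]) for i in range(1,n) if st[i,4]>150]
for i,cc in sorted(D,key=lambda t:t[1][0]): w=ray(p,cc,.018);print('disc',cc,st[i,4],w,'side',pix(s,w))
for nm,cx,cy,z,sp in[(200,171,243,.057,(363,206)),(50,280,248,.038,(369,235)),(100,407,243,.047,(374.5,261)),(500,521,215,.074,(386.5,280))]:
    w=ray(p,(220+cx/4-.4,130+cy/3.5-.4),z);print(nm,w,'side pred',pix(s,w),'from side',ray(s,sp,z))
E
```

```text
disc [260.2216 261.1486] 370 [0.4687 0.1054 0.018 ] side [291.7463 218.3667]
disc [292.6533 259.376 ] 375 [0.4738 0.0208 0.018 ] side [294.6333 246.0329]
disc [325.2386 257.3592] 373 [ 0.4794 -0.0641  0.018 ] side [298.1146 276.6753]
disc [357.6434 255.4718] 373 [ 0.4847 -0.1488  0.018 ] side [301.7714 310.5719]
200 [0.6256 0.0994 0.057 ] side pred [363.9098 204.2311] from side [0.6231 0.0939 0.057 ]
50 [0.6264 0.0295 0.038 ] side pred [367.2374 233.4161] from side [0.6296 0.0247 0.038 ]
100 [ 0.6285 -0.0533  0.047 ] side pred [372.8489 259.7769] from side [ 0.6313 -0.0567  0.047 ]
500 [ 0.6435 -0.1257  0.074 ] side pred [386.0786 278.475 ] from side [ 0.6438 -0.1294  0.074 ]
```

Request:
{"op": "servo_tool", "data": {
  "deltas": [
    [-1,0,0,-10,0,0,-7],
    [-1,0,0,0,0,0,-7],
    [-1,0,0,0,0,0,-7],
    [-1,0,0,0,0,0,-7],
    [-1,0,0,0,0,0,-7],
    [-1,0,0,0,0,0,-7],
    [-1,0,0,0,0,0,-7],
    [-1,0,0,0,0,0,-7],
    [-1,0,0,0,0,0,-7],
    [-1,0,0,0,0,0,-5]
  ]
}}

```text
t: 1.73
eef_pos: [0.2521, -0.6261, 0.2124]
ee_rot: [-3.142, -0.0, -1.565]
force: [-0.2, 0.4, -1.5]
width: 0.0876
gripper_force: 0.0
```

Request:
{"op": "servo_tool", "data": {
  "deltas": [
    [-1,-25,-20,0,0,0,0],
    [-1,-25,-20,0,0,0,0],
    [-1,-25,-20,0,0,0,0],
    [-1,-25,-20,0,0,0,0],
    [-1,-25,-20,0,0,0,0],
    [-1,-25,-20,0,0,0,0],
    [-1,-25,-20,0,0,0,0],
    [-1,-25,-20,0,0,0,0],
    [-1,-25,-20,0,0,0,0],
    [-1,-25,-20,0,0,0,0],
    [-1,-25,-20,0,0,0,0],
    [-1,-25,-20,0,0,0,0],
    [-1,-25,-20,0,0,0,0],
    [-1,-25,-20,0,0,0,0],
    [-1,-25,-20,0,0,0,0],
    [-1,-25,-20,0,0,0,0],
    [-1,-25,-20,0,0,0,0],
    [-1,-25,-20,0,0,0,0],
    [-1,-25,-20,0,0,0,0],
    [-1,-25,-20,0,0,0,0]
  ]
}}

```text
t: 3.4
eef_pos: [0.6535, -0.1252, 0.2126]
ee_rot: [-3.141, 0.0, -1.572]
force: [0.2, -1.0, -1.0]
width: 0.0879
gripper_force: 0.0
```

```bash
python3 - <<'E'
from h import *
p=shot('side');print(arm.get_state()['eef_pos'])
cv2.imwrite('pics/s2.png',cv2.resize(p['color'][150:350,240:507,::-1],None,fx=3,fy=3,interpolation=2)[:600,:800])
p=shot('top');cv2.imwrite('pics/t2.png',p['color'][:,:,::-1])
E
```

```text
[ 0.65676024 -0.12141421  0.21176095]
```

View pics/s2.png

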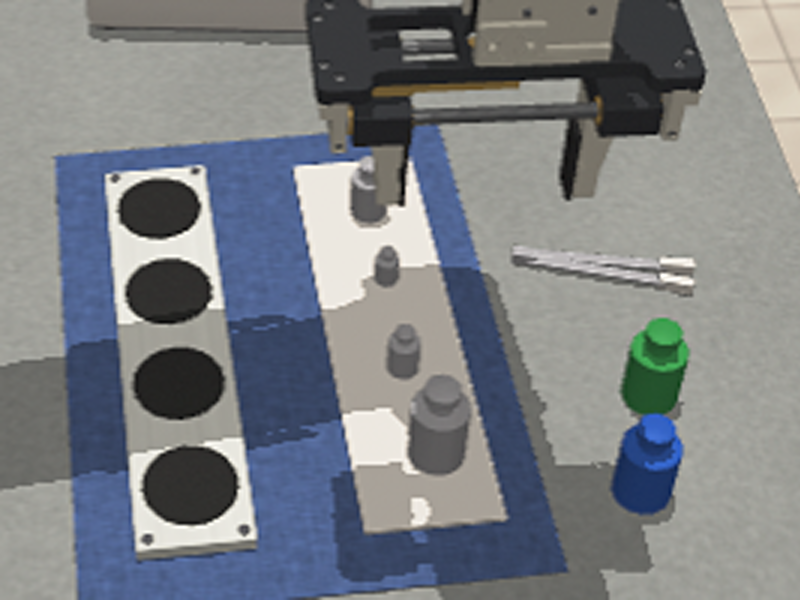

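Refined pixels: the side crop shows 500 with its knob at about (388,279), 100 at (375,261), 50 at (369,234) and 200 at (363,204). This agrees with the first estimates. Next I go down over the 500.

Request:
{"op": "servo_tool", "data": {
  "deltas": [
    [-1,6,13,20,0,0,0],
    [-1,0,0,30,0,0,0],
    [-1,0,0,30,0,0,0],
    [-1,0,0,30,0,0,0],
    [-1,0,0,30,0,0,0],
    [-1,0,0,30,0,0,0],
    [-1,0,0,15,0,0,0],
    [-1,0,0,9,0,0,0],
    [-1,0,0,0,0,0,0],
    [-1,0,0,0,0,0,0],
    [-1,0,0,0,0,0,0]
  ]
}}

```text
t: 4.42
eef_pos: [0.6408, -0.1327, 0.0199]
ee_rot: [-3.139, -0.0, -1.572]
force: [-0.5, -0.7, 1.3]
width: 0.0876
gripper_force: 0.0
```

Request:
{"op": "servo_tool", "data": {
  "deltas": [
    [0,0,0,0,0,0,0],
    [0.3,0,0,0,0,0,0],
    [0.5,0,0,0,0,0,0],
    [0.7,0,0,0,0,0,0],
    [1,0,0,0,0,0,0],
    [1,0,0,0,0,0,0],
    [1,0,0,0,0,0,0],
    [1,0,0,0,0,0,0],
    [1,0,0,0,0,0,0],
    [1,0,0,0,0,0,0]
  ],
  "squeeze": 25
}}

```text
t: 5.25
eef_pos: [0.642, -0.1325, 0.0194]
ee_rot: [-3.137, -0.0, -1.571]
force: [4.2, 0.5, 2.7]
width: 0.0362
gripper_force: 25.0
```

```bash
python3 - <<'E'
from h import *
p=shot('side');print(arm.get_state()['eef_pos'],pix(p,[.644,-.127,.074]))
cv2.imwrite('pics/s3.png',cv2.resize(p['color'][230:340,310:460,::-1],None,fx=5,fy=5,interpolation=2))
E
```

```text
[ 0.64190591 -0.13253328  0.01941398] [386.4273247  279.00469619]
```

View pics/s3.png

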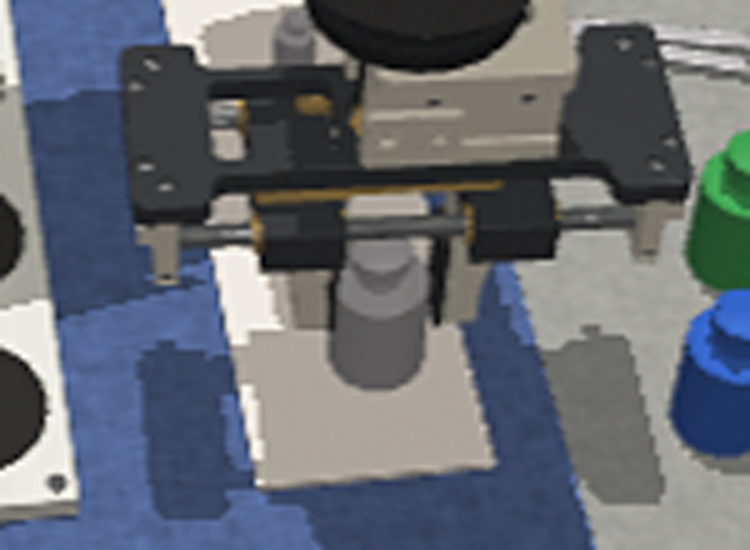

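```bash
python3 - <<'E'
from h import *
p=shot('side');t=shot('top')
for y in(-.127,-.132,-.137,-.142,-.147):
    print(y,'base front',pix(p,[.642,y-.019,.008]).round(1),'knob topfront',pix(p,[.642,y-.012,.074]).round(1))
print('obs base front 385.6,307.6')
e=arm.get_state()['eef_pos']
for dx in(-.019,.019): print('tip front edge',pix(p,e+[dx,-.0095,0]))
print('obs tips bottom row 295.4; gripper in top:',pix(t,e+[0,0,.1]))
cv2.imwrite('pics/t3.png',cv2.resize(t['color'][120:280,230:430,::-1],None,fx=4,fy=3.7,interpolation=2)[:600,:800])
E
```

```text
-0.127 base front [384.1 309. ] knob topfront [386.2 284. ]
-0.132 base front [384.4 311.1] knob topfront [386.5 286.1]
-0.137 base front [384.7 313.2] knob topfront [386.9 288.2]
-0.142 base front [385.1 315.3] knob topfront [387.2 290.4]
-0.147 base front [385.4 317.4] knob topfront [387.6 292.5]
obs base front 385.6,307.6
tip front edge [374.23064832 304.10526771]
tip front edge [394.09635884 303.23178678]
obs tips bottom row 295.4; gripper in top: [353.93595159 187.25635851]
```

```bash
python3 - <<'E'
from h import *
p=shot('side')
e=np.array([.6568,-.1214,.2118])
for dx in(-.044,.044):
  for dy in(-.0095,.0095): print(dx,dy,pix(p,e+[dx,dy,0]).round(1))
print(e, 'obs inner tips approx (375,218) & (427,215)')
a=cv2.imread('pics/s2.png')
cv2.imwrite('pics/s2c.png',cv2.resize(a[80:230,300:620],None,fx=2.5,fy=2.5))
t=cv2.imread('pics/t3.png');print(t.shape)
E
```

```text
-0.044 -0.0095 [374.2 228.1]
-0.044 0.0095 [373.  220.3]
0.044 -0.0095 [426.5 226. ]
0.044 0.0095 [424.5 218.2]
[ 0.6568 -0.1214  0.2118] obs inner tips approx (375,218) & (427,215)
(592, 800, 3)
```

View pics/s2c.png

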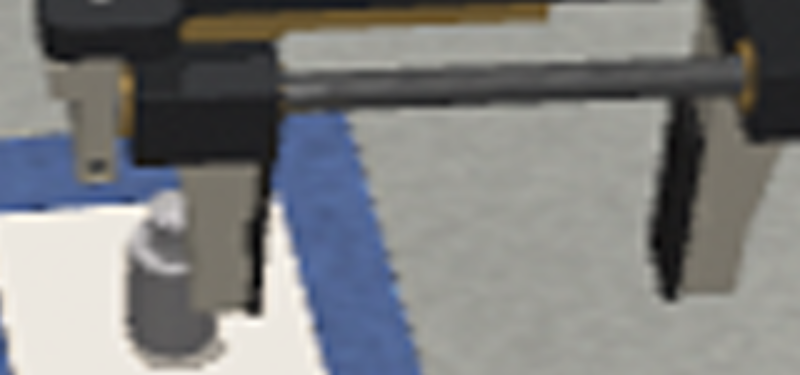

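View pics/t3.png

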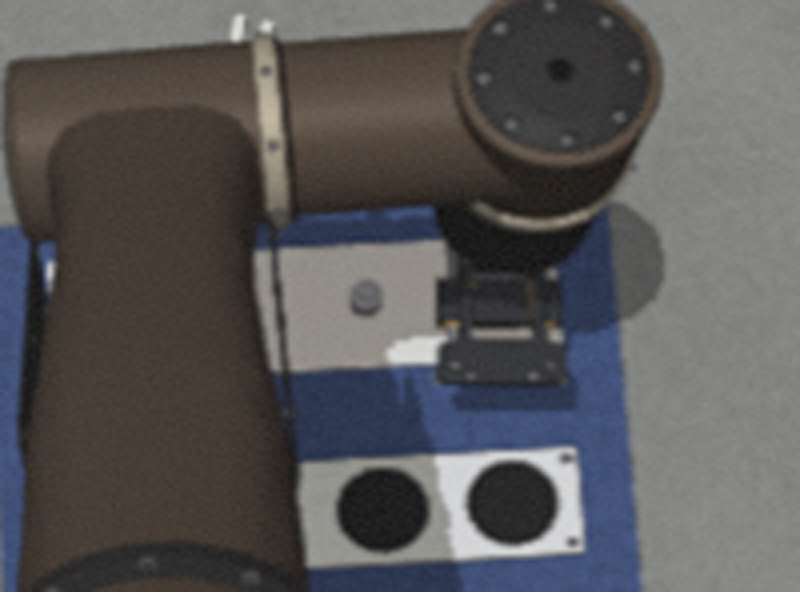

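The side crop shows the finger tips at row 295, which is higher or farther back than the reported TCP would give, while the top view agrees with TCP y and puts the weight about 8 mm to +y. I'll let go (the weight stands on the plate), shift and regrasp.

Request:
{"op": "servo_tool", "data": {
  "deltas": [
    [-1,0,0,0,0,0,0],
    [-1,0,0,0,0,0,0],
    [-1,0,0,0,0,0,0],
    [-1,0,0,0,0,0,0],
    [-1,0,0,0,0,0,0],
    [-1,0,0,0,0,0,0],
    [-1,0,0,0,0,0,0],
    [-1,-8,0,3,0,0,0],
    [-1,0,0,0,0,0,0],
    [-1,0,0,0,0,0,0],
    [-1,0,0,0,0,0,0]
  ]
}}

```text
t: 6.37
eef_pos: [0.6396, -0.1243, 0.0153]
ee_rot: [3.141, -0.0, -1.571]
force: [0.3, -0.4, -0.3]
width: 0.0875
gripper_force: 0.0
```

```bash
python3 - <<'E'
from h import *
p=shot('side');e=arm.get_state()['eef_pos'];print(e,arm.get_state()['width'],arm.get_state()['force'])
for dx in(-.044,.044):
  for dy in(-.0095,.0095): print(dx,dy,pix(p,e+[dx,dy,0]).round(1))
cv2.imwrite('pics/s4.png',cv2.resize(p['color'][240:320,330:440,::-1],None,fx=7,fy=7,interpolation=2))
E
```

```text
[ 0.6396934  -0.12447406  0.01533887] 0.08761560074819555 [-0.29025116 -0.55110598  0.76135312]
-0.044 -0.0095 [359.5 302.7]
-0.044 0.0095 [358.6 295. ]
0.044 -0.0095 [405.2 300.7]
0.044 0.0095 [403.7 293. ]
```

View pics/s4.png

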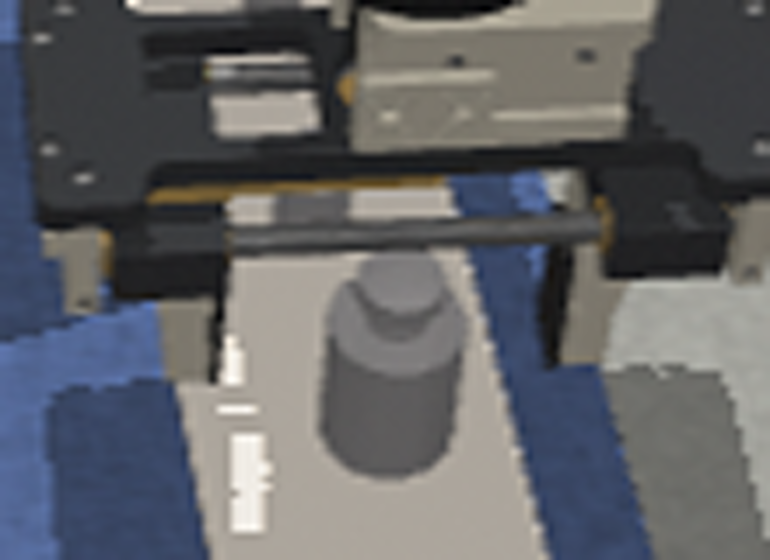

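Request:
{"op": "servo_tool", "data": {
  "deltas": [
    [-1,0,0,-35,0,0,0],
    [-1,0,0,-35,0,0,0],
    [-1,0,0,-20,0,0,0],
    [1,0,30,0,0,0,0],
    [1,0,30,0,0,0,0],
    [1,0,26,0,0,0,0],
    [1,0,0,0,0,0,0],
    [1,0,0,30,0,0,0],
    [1,0,0,30,0,0,0],
    [1,0,0,20,0,0,0],
    [1,0,0,10,0,0,0],
    [1,0,0,2,0,0,0],
    [1,0,0,2,0,0,0],
    [1,0,0,0,0,0,0],
    [1,0,0,0,0,0,0]
  ]
}}

```text
t: 7.67
eef_pos: [0.5547, -0.1245, 0.0125]
ee_rot: [-3.14, 0.0, -1.572]
force: [-0.5, 0.2, -0.3]
width: 0.0128
gripper_force: 0.0
```

Request:
{"op": "servo_tool", "data": {
  "deltas": [
    [1,0,0,2,0,0,0],
    [1,0,0,0,0,0,0],
    [1,0,0,2,0,0,0],
    [1,0,0,0,0,0,0]
  ]
}}

```text
t: 8.0
eef_pos: [0.5536, -0.1245, 0.0073]
ee_rot: [-3.141, 0.0, -1.572]
force: [0.1, 0.3, 0.4]
width: -0.0
gripper_force: 0.0
```

```bash
python3 - <<'E'
from h import *
p=shot('side');s=arm.get_state();e=s['eef_pos'];print(e,s['width'],s['force'])
for dy in(-.0095,.0095): print(dy,pix(p,e+[0,dy,0]).round(1))
cv2.imwrite('pics/s5.png',cv2.resize(p['color'][240:320,280:390,::-1],None,fx=7,fy=7,interpolation=2))
E
```

```text
[ 0.55360297 -0.12448844  0.00736653] 0.0005417375850464867 [0.55866191 1.22382139 0.82695288]
-0.0095 [337.6 306.2]
0.0095 [336.9 298.5]
```

View pics/s5.png

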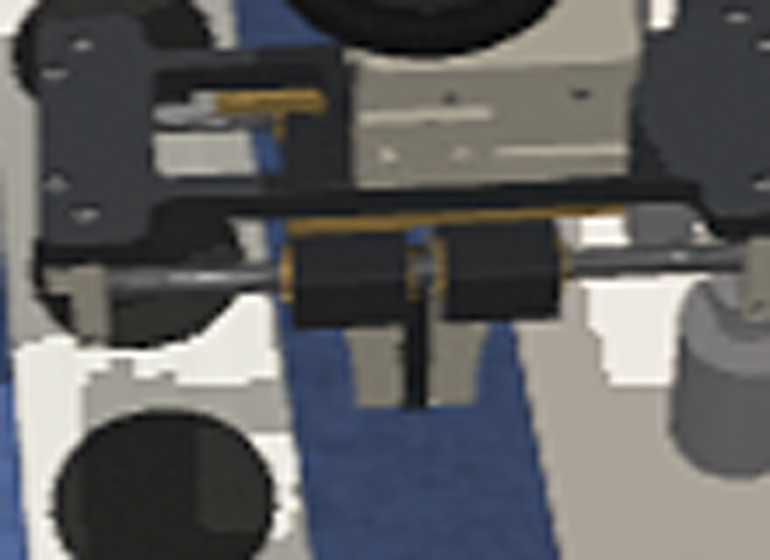

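Request:
{"op": "servo_tool", "data": {
  "deltas": [
    [1,0,0,2,0,0,0],
    [1,0,0,0,0,0,0],
    [1,0,0,2,0,0,0],
    [1,0,0,0,0,0,0],
    [1,0,0,1,0,0,0],
    [1,0,0,0,0,0,0],
    [1,0,0,0,0,0,0]
  ]
}}

```text
t: 8.63
eef_pos: [0.5536, -0.1245, 0.0023]
ee_rot: [3.141, -0.0, -1.572]
force: [-0.2, -0.6, -0.4]
width: 0.0005
gripper_force: 0.0
```

Request:
{"op": "servo_tool", "data": {
  "deltas": [
    [1,0,0,1,0,0,0],
    [1,0,0,0,0,0,0],
    [1,0,0,0,0,0,0]
  ]
}}

```text
t: 8.88
eef_pos: [0.5536, -0.1245, 0.0013]
ee_rot: [3.141, -0.0, -1.572]
force: [0.0, -0.1, 0.2]
width: 0.0003
gripper_force: 0.0
```

Request:
{"op": "servo_tool", "data": {
  "deltas": [
    [1,0,0,1,0,0,0],
    [1,0,0,0,0,0,0],
    [1,0,0,0,0,0,0]
  ]
}}

```text
t: 9.13
eef_pos: [0.5536, -0.1245, 0.0003]
ee_rot: [3.142, 0.0, -1.572]
force: [-0.3, 0.5, -1.3]
width: 0.0004
gripper_force: 0.0
```

Request:
{"op": "servo_tool", "data": {
  "deltas": [
    [1,0,0,1,0,0,0],
    [1,0,0,1,0,0,0],
    [1,0,0,1,0,0,0],
    [1,0,0,0,0,0,0],
    [1,0,0,0,0,0,0]
  ]
}}

```text
t: 9.55
eef_pos: [0.5536, -0.1245, -0.0027]
ee_rot: [3.141, -0.0, -1.572]
force: [0.9, 0.6, 0.8]
width: 0.0003
gripper_force: 0.0
```

```bash
python3 - <<'E'
from h import *
p=shot('side');s=arm.get_state();e=s['eef_pos'];print(e,s['force'])
for dy in(-.0095,.0095): print(dy,pix(p,e+[0,dy,0]).round(1),pix(p,e+[0,dy,.019]).round(1))
# find tips row: black pad strip column near predicted
c=p['color'][270:320,325:350].max(2)
blue=(p['color'][:,:,2].astype(int)-p['color'][:,:,0]>25)
for r in range(284,312): print(r,''.join('b' if blue[r,x] else ('.' if p['color'][r,x].max()>70 else '#') for x in range(322,356)))
E
```

```text
[ 0.55369289 -0.12449957 -0.00268142] [0.29318176 1.19850826 0.41550191]
-0.0095 [337.6 309.4] [337.7 303.3]
0.0095 [336.9 301.7] [337.  295.6]
284 ####################.#############
285 ###################..#############
286 ###################..#############
287 ###################..#############
288 ###################..#############
289 ###################..###########..
290 ######..........###.........bbbb..
291 bbbbbbb.........###.........bbbb..
292 bbbbbbbb.......####........bbbbb..
293 bbbbbbbb.......####........bbbbbb.
294 bbbbbbbb.......####........bbbbbb.
295 bbbbbbbb.......####.......bbbbbbb.
296 bbbbbbbb.......####.......bbbbbbb.
297 bbbbbbbb.......####.......bbbbbbb.
298 bbbbbbbb.......####.......bbbbbbbb
299 bbbbbbbbb......####.......bbbbbbbb
300 bbbbbbbbb.......###.......bbbbbbbb
301 bbbbbbbbb......####bbbbbbbbbbbbbbb
302 bbbbbbbbbbbbbbbbbbbbbbbbbbbbbbbbbb
303 bbbbbbbbbbbbbbbbbbbbbbbbbbbbbbbbbb
304 .bbbbbbbbbbbbbbbbbbbbbbbbbbbbbbbbb
305 .bbbbbbbbbbbbbbbbbbbbbbbbbbbbbbbbb
306 .bbbbbbbbbbbbbbbbbbbbbbbbbbbbbbbbb
307 .bbbbbbbbbbbbbbbbbbbbbbbbbbbbbbbbb
308 .bbbbbbbbbbbbbbbbbbbbbbbbbbbbbbbbb
309 .bbbbbbbbbbbbbbbbbbbbbbbbbbbbbbbbb
310 .bbbbbbbbbbbbbbbbbbbbbbbbbbbbbbbbb
311 ..bbbbbbbbbbbbbbbbbbbbbbbbbbbbbbbb
```

The reported TCP is below the mat without any contact, so the reported z is too low. I'll probe on to contact.

Request:
{"op": "servo_tool", "data": {
  "deltas": [
    [1,0,0,3,0,0,0],
    [1,0,0,3,0,0,0],
    [1,0,0,3,0,0,0],
    [1,0,0,0,0,0,0],
    [1,0,0,0,0,0,0]
  ]
}}

```text
t: 10.02
eef_pos: [0.5534, -0.1245, -0.012]
ee_rot: [3.141, -0.0, -1.572]
force: [-0.4, 0.3, -0.5]
width: 0.0008
gripper_force: 0.0
```

Request:
{"op": "servo_tool", "data": {
  "deltas": [
    [1,0,0,1,0,0,0],
    [1,0,0,1,0,0,0],
    [1,0,0,1,0,0,0],
    [1,0,0,0,0,0,0],
    [1,0,0,0,0,0,0]
  ]
}}

```text
t: 10.43
eef_pos: [0.5536, -0.1245, -0.0147]
ee_rot: [3.141, 0.0, -1.572]
force: [-0.6, 0.2, -0.1]
width: 0.0006
gripper_force: 0.0
```

Request:
{"op": "servo_tool", "data": {
  "deltas": [
    [1,0,0,1,0,0,0],
    [1,0,0,1,0,0,0],
    [1,0,0,0,0,0,0],
    [1,0,0,0,0,0,0]
  ]
}}

```text
t: 10.77
eef_pos: [0.5544, -0.1245, -0.0161]
ee_rot: [-3.14, -0.0, -1.572]
force: [-1.1, -0.2, 4.9]
width: 0.0008
gripper_force: 0.0
```

Request:
{"op": "servo_tool", "data": {
  "deltas": [
    [1,0,0,1,0,0,0],
    [1,0,0,0,0,0,0],
    [1,0,0,0,0,0,0]
  ]
}}

```text
t: 11.02
eef_pos: [0.5549, -0.1246, -0.0163]
ee_rot: [-3.139, -0.0, -1.571]
force: [-3.2, 0.4, 10.4]
width: 0.0001
gripper_force: 0.0
```

Request:
{"op": "servo_tool", "data": {
  "deltas": [
    [1,0,0,1,0,0,0],
    [1,0,0,0,0,0,0],
    [1,0,0,0,0,0,0]
  ]
}}

```text
t: 11.27
eef_pos: [0.5556, -0.1246, -0.0165]
ee_rot: [-3.137, -0.0, -1.571]
force: [-5.5, -0.1, 17.5]
width: 0.0006
gripper_force: 0.0
```

The tips touched the mat (3 mm high) at reported z ≈ -0.016. The true tip is therefore about 19 mm above the reported TCP, and I'll use that from now on. Back to the 500.

Request:
{"op": "servo_tool", "data": {
  "deltas": [
    [1,0,0,-30,0,0,0],
    [-1,0,0,-40,0,0,0],
    [-1,0,0,-40,0,0,0],
    [-1,2,-28,0,0,0,0],
    [-1,0,-30,0,0,0,0],
    [-1,0,-30,0,0,0,0],
    [-1,0,0,0,0,0,0],
    [-1,0,0,0,0,0,0],
    [-1,0,0,0,0,0,0],
    [-1,0,0,30,0,0,0],
    [-1,0,0,30,0,0,0],
    [-1,0,0,15,0,0,0],
    [-1,0,0,5,0,0,0],
    [-1,0,0,0,0,0,0],
    [-1,0,0,0,0,0,0],
    [-1,0,0,0,0,0,0]
  ]
}}

```text
t: 12.6
eef_pos: [0.6426, -0.1266, 0.013]
ee_rot: [-3.139, -0.0, -1.572]
force: [-0.1, 0.5, -0.8]
width: 0.0867
gripper_force: 0.0
```

Request:
{"op": "servo_tool", "data": {
  "deltas": [
    [0.1,0,0,0,0,0,0],
    [0.1,0,0,0,0,0,0],
    [0.3,0,0,0,0,0,0],
    [0.5,0,0,0,0,0,0],
    [0.7,0,0,0,0,0,0],
    [1,0,0,0,0,0,0],
    [1,0,0,0,0,0,0],
    [1,0,0,0,0,0,0],
    [1,0,0,0,0,0,0],
    [1,0,0,0,0,0,0]
  ],
  "squeeze": 25
}}

```text
t: 13.43
eef_pos: [0.6428, -0.1265, 0.0117]
ee_rot: [-3.14, -0.0, -1.572]
force: [2.9, -0.3, -0.2]
width: 0.0364
gripper_force: 25.0
```

Request:
{"op": "servo_tool", "data": {
  "deltas": [
    [1,0,0,-5,0,0,0],
    [1,0,0,-10,0,0,0],
    [1,0,0,-20,0,0,0],
    [1,0,0,-15,0,0,0],
    [1,0,0,0,0,0,0],
    [1,0,0,0,0,0,0]
  ]
}}

```text
t: 13.93
eef_pos: [0.6416, -0.1264, 0.062]
ee_rot: [-3.141, 0.0, -1.572]
force: [-0.3, -0.1, -6.1]
width: 0.0363
gripper_force: 25.0
```

```bash
python3 - <<'E'
from h import *
p=shot('side');s=arm.get_state();print(s['eef_pos'],s['force'],s['width'])
cv2.imwrite('pics/s6.png',cv2.resize(p['color'][200:340,270:450,::-1],None,fx=4,fy=4,interpolation=2))
E
```

```text
[ 0.64080042 -0.1264325   0.06089531] [-1.06653726 -0.61794078 -5.14354916] 0.03648473336199448
```

View pics/s6.png

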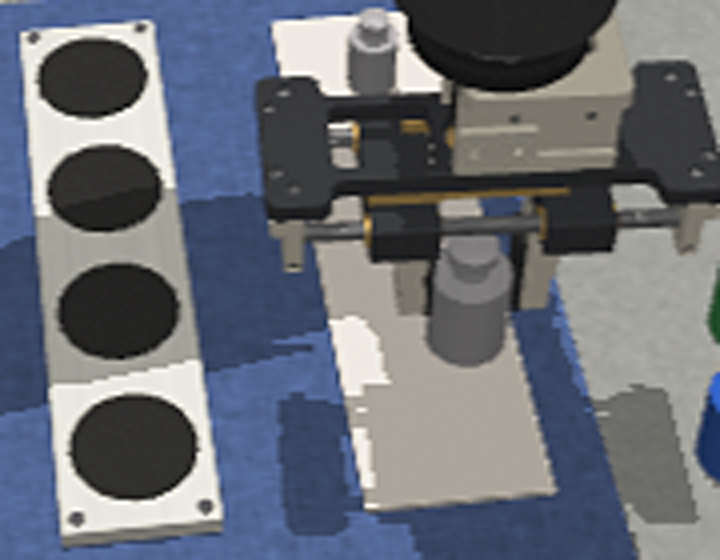

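The 500 is held upright. Now carry it to disc d.

Request:
{"op": "servo_tool", "data": {
  "deltas": [
    [1,3,17,0,0,0,0],
    [1,4,30,0,0,0,0],
    [1,4,30,0,0,0,0],
    [1,4,30,0,0,0,0],
    [1,4,30,0,0,0,0],
    [1,4,15,0,0,0,0],
    [1,0,5,0,0,0,0],
    [1,0,0,0,0,0,0],
    [1,0,0,12,0,0,0],
    [1,0,0,10,0,0,0],
    [1,0,0,6,0,0,0],
    [1,0,0,4,0,0,0],
    [1,0,0,2,0,0,0],
    [1,0,0,0,0,0,0],
    [1,0,0,0,0,0,0]
  ]
}}

```text
t: 15.23
eef_pos: [0.4849, -0.1494, 0.0273]
ee_rot: [3.141, -0.0, -1.572]
force: [-0.2, -0.4, -5.0]
width: 0.0361
gripper_force: 25.0
```

```bash
python3 - <<'E'
from h import *
p=shot('side');s=arm.get_state();print(s['eef_pos'],s['force'],s['width'])
cv2.imwrite('pics/s7.png',cv2.resize(p['color'][260:350,260:370,::-1],None,fx=6,fy=6,interpolation=2))
for d in((.4847,-.1488),(.486,-.1495)): print(pix(p,[d[0],d[1]-.019,.0195]),pix(p,[d[0]-.019,d[1],.03]),pix(p,[d[0]+.019,d[1],.03]))
E
```

```text
[ 0.48498083 -0.14941609  0.02754389] [-0.24592638  0.09486356 -4.70818384] 0.03648511134601642
[302.01513447 318.22955038] [291.44805366 307.11227594] [311.70314715 306.23778408]
[302.72117601 318.50299198] [292.14620469 307.37979299] [312.40937519 306.50458141]
```

View pics/s7.png

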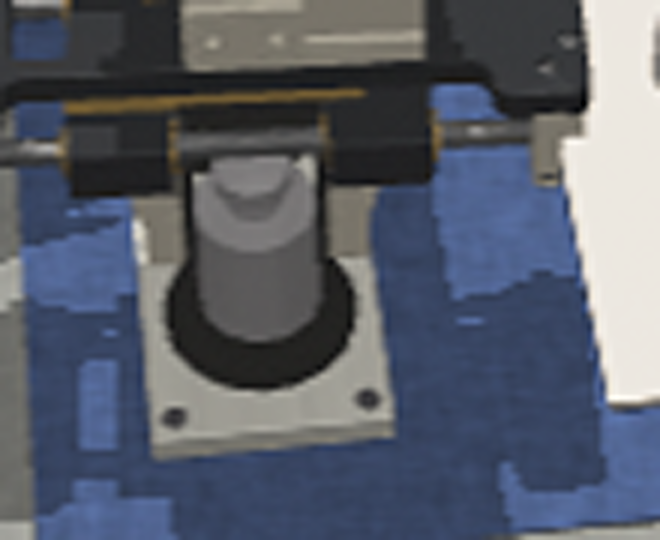

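Request:
{"op": "servo_tool", "data": {
  "deltas": [
    [1,0,0,2,0,0,0],
    [1,0,0,2,0,0,0],
    [1,0,0,1,0,0,0],
    [1,0,0,0,0,0,0],
    [1,0,0,0,0,0,0]
  ]
}}

```text
t: 15.7
eef_pos: [0.4846, -0.1494, 0.0224]
ee_rot: [3.142, -0.0, -1.572]
force: [-0.3, -1.1, -4.6]
width: 0.0364
gripper_force: 25.0
```

Request:
{"op": "servo_tool", "data": {
  "deltas": [
    [1,0,0,1,0,0,0],
    [1,0,0,0,0,0,0],
    [1,0,0,0,0,0,0]
  ]
}}

```text
t: 15.95
eef_pos: [0.4849, -0.1494, 0.0216]
ee_rot: [-3.141, -0.0, -1.572]
force: [0.0, -0.8, -1.6]
width: 0.0366
gripper_force: 25.0
```

Request:
{"op": "servo_tool", "data": {
  "deltas": [
    [0.5,0,0,0,0,0,0],
    [0,0,0,0,0,0,0],
    [-0.5,0,0,0,0,0,0],
    [-1,0,0,0,0,0,0],
    [-1,0,0,0,0,0,0],
    [-1,0,0,0,0,0,0],
    [-1,0,0,-20,0,0,0],
    [-1,0,0,-40,0,0,0],
    [-1,0,0,-30,0,0,0],
    [-1,0,0,0,0,0,0],
    [-1,-19,-29,0,0,0,0],
    [-1,-19,-29,0,0,0,0],
    [-1,-19,-29,0,0,0,0],
    [-1,-19,-29,0,0,0,0],
    [-1,-19,-28,0,0,0,0],
    [-1,0,0,0,0,0,0],
    [-1,0,0,20,0,0,0],
    [-1,0,0,0,0,0,0]
  ]
}}

```text
t: 17.45
eef_pos: [0.627, -0.0541, 0.0879]
ee_rot: [3.137, 0.0, -1.572]
force: [-2.0, 0.0, -0.7]
width: 0.0877
gripper_force: 0.0
```

```bash
python3 - <<'E'
from h import *
p=shot('side');s=arm.get_state();print(s['eef_pos'],s['force'],s['width'])
cv2.imwrite('pics/s8.png',cv2.resize(p['color'][190:340,260:460,::-1],None,fx=4,fy=4,interpolation=2))
for nm,x,y,r in((200,.6245,.098,.014),(50,.628,.028,.009),(100,.629,-.054,.011)): print(nm,pix(p,[x,y-r,.008]).round(1))
E
```

```text
[ 0.62709716 -0.05455314  0.08928895] [-0.36493725 -1.06608832 -0.33015896] 0.08770975250152589
200 [363.1 225.6]
50 [367.8 246.9]
100 [372.7 277.1]
```

View pics/s8.png

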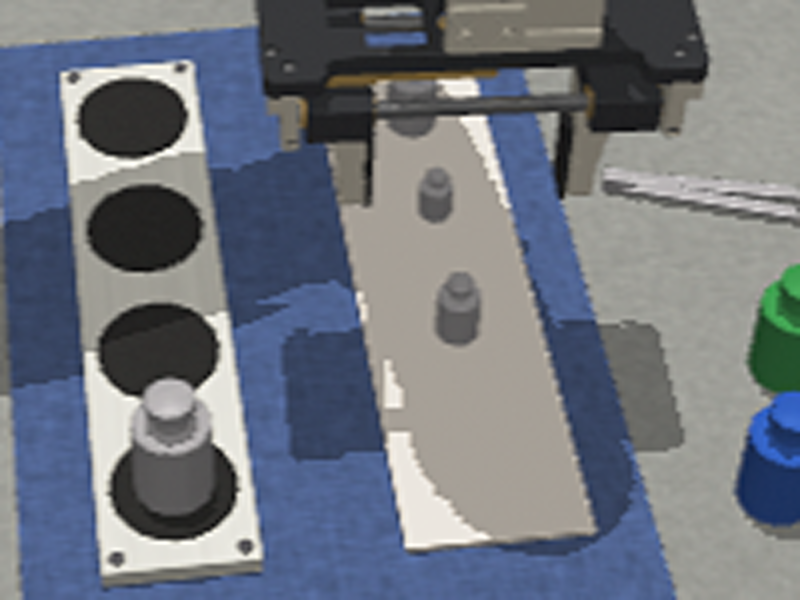

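Request:
{"op": "servo_tool", "data": {
  "deltas": [
    [-1,-1,-2,25,0,0,0],
    [-1,0,0,30,0,0,0],
    [-1,0,0,25,0,0,0],
    [-1,0,0,13,0,0,0],
    [-1,0,0,0,0,0,0],
    [-1,0,0,0,0,0,0],
    [-1,0,0,0,0,0,0]
  ]
}}

```text
t: 18.08
eef_pos: [0.6318, -0.0537, 0.0001]
ee_rot: [-3.14, 0.0, -1.572]
force: [0.8, 0.8, 1.0]
width: 0.0877
gripper_force: 0.0
```

Request:
{"op": "servo_tool", "data": {
  "deltas": [
    [0.1,0,0,0,0,0,0],
    [0.2,0,0,0,0,0,0],
    [0.3,0,0,0,0,0,0],
    [0.5,0,0,0,0,0,0],
    [0.7,0,0,0,0,0,0],
    [0.8,0,0,0,0,0,0],
    [0.9,0,0,0,0,0,0],
    [1,0,0,0,0,0,0],
    [1,0,0,0,0,0,0],
    [1,0,0,0,0,0,0],
    [1,0,0,0,0,0,0],
    [1,0,0,0,0,0,0]
  ],
  "squeeze": 12
}}

```text
t: 19.08
eef_pos: [0.6307, -0.0536, -0.0017]
ee_rot: [3.141, -0.0, -1.572]
force: [-0.1, -0.4, 0.2]
width: 0.0206
gripper_force: 12.0
```

Request:
{"op": "servo_tool", "data": {
  "deltas": [
    [1,0,0,-10,0,0,0],
    [1,0,0,-25,0,0,0],
    [1,0,0,-25,0,0,0],
    [1,-5,16,0,0,0,0],
    [1,-15,30,0,0,0,0],
    [1,-15,30,0,0,0,0],
    [1,-15,30,0,0,0,0],
    [1,-15,30,0,0,0,0],
    [1,-9,15,0,0,0,0],
    [1,0,5,0,0,0,0],
    [1,0,0,0,0,0,0],
    [1,0,0,15,0,0,0],
    [1,0,0,15,0,0,0],
    [1,0,0,10,0,0,0],
    [1,0,0,5,0,0,0],
    [1,0,0,1,0,0,0],
    [1,0,0,0,0,0,0],
    [1,0,0,0,0,0,0],
    [1,0,0,0,0,0,0]
  ]
}}

```text
t: 20.67
eef_pos: [0.4755, 0.0207, 0.013]
ee_rot: [-3.141, 0.0, -1.572]
force: [0.3, 0.1, -0.3]
width: 0.0207
gripper_force: 12.0
```

```bash
python3 - <<'E'
from h import *
s=arm.get_state();print(s['eef_pos'],s['force'],s['width'])
E
```

```text
[0.47552848 0.0207036  0.01295858] [ 0.264336    0.13694528 -0.30057917] 0.020735150014538573
```

Request:
{"op": "servo_tool", "data": {
  "deltas": [
    [1,0,1,2,0,0,0],
    [1,0,0,1,0,0,0],
    [1,0,0,1,0,0,0],
    [1,0,0,0,0,0,0],
    [1,0,0,0,0,0,0]
  ]
}}

```text
t: 21.08
eef_pos: [0.4738, 0.0206, 0.0084]
ee_rot: [3.142, -0.0, -1.572]
force: [-0.1, -0.5, -0.7]
width: 0.0207
gripper_force: 12.0
```

Request:
{"op": "servo_tool", "data": {
  "deltas": [
    [1,0,0,0.5,0,0,0],
    [1,0,0,0.5,0,0,0],
    [1,0,0,0,0,0,0],
    [1,0,0,0,0,0,0]
  ]
}}

```text
t: 21.42
eef_pos: [0.474, 0.0206, 0.0081]
ee_rot: [-3.141, -0.0, -1.572]
force: [-3.4, -0.0, 9.7]
width: 0.0204
gripper_force: 12.0
```

Request:
{"op": "servo_tool", "data": {
  "deltas": [
    [1,0,0,-0.7,0,0,0],
    [0.7,0,0,0,0,0,0],
    [0.4,0,0,0,0,0,0],
    [0,0,0,0,0,0,0],
    [-0.5,0,0,0,0,0,0],
    [-1,0,0,0,0,0,0],
    [-1,0,0,0,0,0,0],
    [-1,0,0,-20,0,0,0],
    [-1,0,0,-40,0,0,0],
    [-1,0,0,-20,0,0,0],
    [-1,0,-34,0,0,0,0],
    [-1,-2,-30,0,0,0,0],
    [-1,-2,-30,0,0,0,0],
    [-1,-2,-30,0,0,0,0],
    [-1,-3,-30,0,0,0,0],
    [-1,0,0,0,0,0,0],
    [-1,0,0,0,0,0,0],
    [-1,0,0,20,0,0,0],
    [-1,0,0,0,0,0,0],
    [-1,0,0,0,0,0,0]
  ]
}}

```text
t: 23.08
eef_pos: [0.6262, 0.0291, 0.0673]
ee_rot: [3.139, -0.001, -1.572]
force: [0.4, 0.2, 0.7]
width: 0.0875
gripper_force: 0.0
```

```bash
python3 - <<'E'
from h import *
p=shot('side');s=arm.get_state();print(s['eef_pos'],s['force'],s['width'])
cv2.imwrite('pics/s9.png',cv2.resize(p['color'][190:340,260:460,::-1],None,fx=4,fy=4,interpolation=2))
for nm,x,y,r in((200,.6265,.098,.014),(50,.629,.030,.009)): print(nm,pix(p,[x,y-r,.008]).round(1))
E
```

```text
[0.62707535 0.02926061 0.06826793] [0.07015761 0.33764703 0.13901818] 0.0876426551474237
200 [364.  225.5]
50 [368.2 246.2]
```

View pics/s9.png

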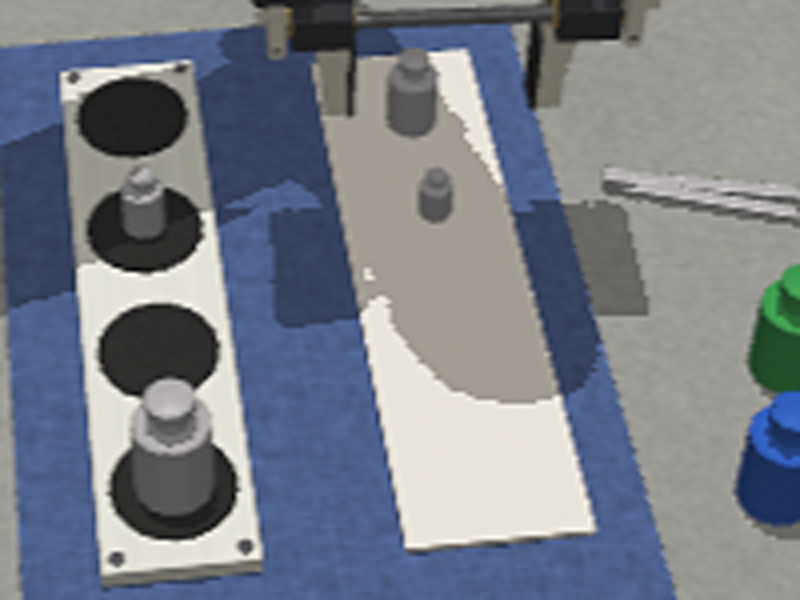

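Request:
{"op": "servo_tool", "data": {
  "deltas": [
    [-1,-2,-1,20,0,0,0],
    [-1,0,0,25,0,0,0],
    [-1,0,0,20,0,0,0],
    [-1,0,0,7,0,0,0],
    [-1,0,0,2,0,0,0],
    [-1,0,0,0,0,0,0],
    [-1,0,0,0,0,0,0],
    [-1,0,0,0,0,0,0],
    [-1,0,0,0,0,0,0]
  ]
}}

```text
t: 23.88
eef_pos: [0.6297, 0.0317, -0.0046]
ee_rot: [-3.14, 0.001, -1.572]
force: [0.2, -1.0, 0.3]
width: 0.0876
gripper_force: 0.0
```

Request:
{"op": "servo_tool", "data": {
  "deltas": [
    [0.1,0,0,0,0,0,0],
    [0.3,0,0,0,0,0,0],
    [0.5,0,0,0,0,0,0],
    [0.6,0,0,0,0,0,0],
    [0.7,0,0,0,0,0,0],
    [0.8,0,0,0,0,0,0],
    [0.9,0,0,0,0,0,0],
    [1,0,0,0,0,0,0],
    [1,0,0,0,0,0,0],
    [1,0,0,0,0,0,0],
    [1,0,0,0,0,0,0],
    [1,0,0,0,0,0,0]
  ],
  "squeeze": 10
}}

```text
t: 24.88
eef_pos: [0.6288, 0.0314, -0.006]
ee_rot: [3.141, -0.0, -1.572]
force: [-0.4, -0.0, 0.4]
width: 0.0164
gripper_force: 10.0
```

Request:
{"op": "servo_tool", "data": {
  "deltas": [
    [1,0,0,-10,0,0,0],
    [1,0,0,-30,0,0,0],
    [1,0,0,-30,0,0,0],
    [1,-5,17,0,0,0,0],
    [1,-15,30,0,0,0,0],
    [1,-15,30,0,0,0,0],
    [1,-15,30,0,0,0,0],
    [1,-15,30,0,0,0,0],
    [1,-9,18,0,0,0,0],
    [1,0,5,0,0,0,0],
    [1,0,0,0,0,0,0],
    [1,0,0,20,0,0,0],
    [1,0,0,20,0,0,0],
    [1,0,0,10,0,0,0],
    [1,0,0,5,0,0,0],
    [1,0,0,2,0,0,0],
    [1,0,0,0,0,0,0],
    [1,0,0,0,0,0,0],
    [1,0,0,0,0,0,0]
  ]
}}

```text
t: 26.47
eef_pos: [0.4697, 0.1059, 0.0078]
ee_rot: [-3.14, 0.001, -1.572]
force: [0.3, -0.4, -1.2]
width: 0.0168
gripper_force: 10.0
```

Request:
{"op": "servo_tool", "data": {
  "deltas": [
    [1,0,0,0,0,0,0]
  ]
}}

```text
t: 26.55
eef_pos: [0.4695, 0.1058, 0.0077]
ee_rot: [-3.141, 0.001, -1.572]
force: [0.0, 0.1, -0.5]
width: 0.016
gripper_force: 10.0
```

Request:
{"op": "servo_tool", "data": {
  "deltas": [
    [1,0,0,2,0,0,0],
    [1,0,0,1,0,0,0],
    [1,0,0,0,0,0,0],
    [1,0,0,0,0,0,0]
  ]
}}

```text
t: 26.88
eef_pos: [0.4689, 0.1056, 0.0041]
ee_rot: [3.142, -0.0, -1.572]
force: [0.5, 0.1, -0.3]
width: 0.0165
gripper_force: 10.0
```

Request:
{"op": "servo_tool", "data": {
  "deltas": [
    [1,0,0,0.6,0,0,0],
    [1,0,0,0,0,0,0],
    [1,0,0,0,0,0,0]
  ]
}}

```text
t: 27.13
eef_pos: [0.469, 0.1056, 0.0039]
ee_rot: [-3.141, -0.0, -1.572]
force: [-2.6, -0.5, 6.0]
width: 0.0166
gripper_force: 10.0
```

Request:
{"op": "servo_tool", "data": {
  "deltas": [
    [1,0,0,-0.4,0,0,0],
    [0.8,0,0,0,0,0,0],
    [0.5,0,0,0,0,0,0],
    [0,0,0,0,0,0,0],
    [-0.5,0,0,0,0,0,0],
    [-1,0,0,0,0,0,0],
    [-1,0,0,0,0,0,0],
    [-1,0,0,-20,0,0,0],
    [-1,0,0,-40,0,0,0],
    [-1,0,0,-20,0,0,0],
    [-1,0,-37,0,0,0,0],
    [-1,1,-30,0,0,0,0],
    [-1,1,-30,0,0,0,0],
    [-1,2,-30,0,0,0,0],
    [-1,2,-30,0,0,0,0],
    [-1,0,0,0,0,0,0],
    [-1,0,0,0,0,0,0],
    [-1,0,0,0,0,0,0]
  ]
}}

```text
t: 28.63
eef_pos: [0.6253, 0.0991, 0.0831]
ee_rot: [3.14, -0.0, -1.573]
force: [-0.1, 0.5, -0.5]
width: 0.0876
gripper_force: 0.0
```

Request:
{"op": "servo_tool", "data": {
  "deltas": [
    [-1,0,0,25,0,0,0],
    [-1,0,0,30,0,0,0],
    [-1,0,0,20,0,0,0],
    [-1,0,0,9,0,0,0],
    [-1,0,0,2,0,0,0],
    [-1,0,0,0,0,0,0],
    [-1,0,0,0,0,0,0],
    [-1,0,0,0,0,0,0]
  ]
}}

```text
t: 29.3
eef_pos: [0.6269, 0.0999, -0.0005]
ee_rot: [-3.139, 0.001, -1.572]
force: [0.7, 0.4, -0.5]
width: 0.0871
gripper_force: 0.0
```

Request:
{"op": "servo_tool", "data": {
  "deltas": [
    [0.1,0,0,0,0,0,0],
    [0.3,0,0,0,0,0,0],
    [0.5,0,0,0,0,0,0],
    [0.6,0,0,0,0,0,0],
    [0.7,0,0,0,0,0,0],
    [0.8,0,0,0,0,0,0],
    [0.9,0,0,0,0,0,0],
    [1,0,0,0,0,0,0],
    [1,0,0,0,0,0,0],
    [1,0,0,0,0,0,0],
    [1,0,0,0,0,0,0]
  ],
  "squeeze": 15
}}

```text
t: 30.22
eef_pos: [0.6253, 0.0992, -0.0023]
ee_rot: [3.14, -0.0, -1.572]
force: [-2.5, -0.1, 1.4]
width: 0.0268
gripper_force: 15.0
```

Request:
{"op": "servo_tool", "data": {
  "deltas": [
    [1,0,0,-10,0,0,0],
    [1,0,0,-35,0,0,0],
    [1,0,0,-40,0,0,0],
    [1,12,10,0,0,0,0],
    [1,25,22,0,0,0,0],
    [1,25,22,0,0,0,0],
    [1,25,22,0,0,0,0],
    [1,25,22,0,0,0,0],
    [1,25,22,0,0,0,0],
    [1,20,18,0,0,0,0],
    [1,7,7,0,0,0,0],
    [1,0,0,0,0,0,0],
    [1,0,0,20,0,0,0],
    [1,0,0,25,0,0,0],
    [1,0,0,15,0,0,0],
    [1,0,0,8,0,0,0],
    [1,0,0,3,0,0,0],
    [1,0,0,0,0,0,0],
    [1,0,0,0,0,0,0],
    [1,0,0,0,0,0,0]
  ]
}}

```text
t: 31.88
eef_pos: [0.4818, -0.0641, 0.0128]
ee_rot: [-3.14, 0.0, -1.572]
force: [0.2, 0.3, -1.1]
width: 0.0267
gripper_force: 15.0
```

Request:
{"op": "servo_tool", "data": {
  "deltas": [
    [1,0,0,0,0,0,0]
  ]
}}

```text
t: 31.97
eef_pos: [0.4815, -0.0642, 0.0127]
ee_rot: [-3.14, 0.0, -1.572]
force: [-0.1, -0.5, -1.5]
width: 0.0268
gripper_force: 15.0
```

Request:
{"op": "servo_tool", "data": {
  "deltas": [
    [1,1,1,2,0,0,0],
    [1,0,0,1,0,0,0],
    [1,0,0,1,0,0,0],
    [1,0,0,0,0,0,0],
    [1,0,0,0,0,0,0]
  ]
}}

```text
t: 32.38
eef_pos: [0.4797, -0.0654, 0.0078]
ee_rot: [3.141, -0.0, -1.572]
force: [-0.4, 0.2, -2.3]
width: 0.0268
gripper_force: 15.0
```

Request:
{"op": "servo_tool", "data": {
  "deltas": [
    [1,0,0,0.7,0,0,0],
    [1,0,0,0,0,0,0],
    [1,0,0,0,0,0,0]
  ]
}}

```text
t: 32.63
eef_pos: [0.4798, -0.0654, 0.0077]
ee_rot: [-3.141, -0.0, -1.572]
force: [-2.6, 0.7, 5.3]
width: 0.0264
gripper_force: 15.0
```

Contact felt. Release, rise and look.

Request:
{"op": "servo_tool", "data": {
  "deltas": [
    [1,0,0,-0.4,0,0,0],
    [0.8,0,0,0,0,0,0],
    [0.5,0,0,0,0,0,0],
    [0,0,0,0,0,0,0],
    [-0.5,0,0,0,0,0,0],
    [-1,0,0,0,0,0,0],
    [-1,0,0,0,0,0,0],
    [-1,0,0,-20,0,0,0],
    [-1,0,0,-40,0,0,0],
    [-1,0,0,-40,0,0,0],
    [-1,0,0,-40,0,0,0],
    [-1,0,-40,-20,0,0,0],
    [-1,0,-40,0,0,0,0],
    [-1,0,-40,0,0,0,0],
    [-1,0,-40,0,0,0,0],
    [-1,0,-40,0,0,0,0],
    [-1,0,0,0,0,0,0],
    [-1,0,0,0,0,0,0]
  ]
}}

```text
t: 34.13
eef_pos: [0.678, -0.0657, 0.1635]
ee_rot: [3.138, -0.0, -1.573]
force: [-1.2, -0.4, -1.2]
width: 0.0878
gripper_force: 0.0
```

```bash
python3 - <<'E'
from h import *
p=shot('side');s=arm.get_state();print(s['eef_pos'],s['width'])
cv2.imwrite('pics/s10.png',cv2.resize(p['color'][195:335,250:360,::-1],None,fx=4.2,fy=4.2,interpolation=2))
E
```

```text
[ 0.67689307 -0.06575408  0.16445441] 0.08772763895685762
```

View pics/s10.png

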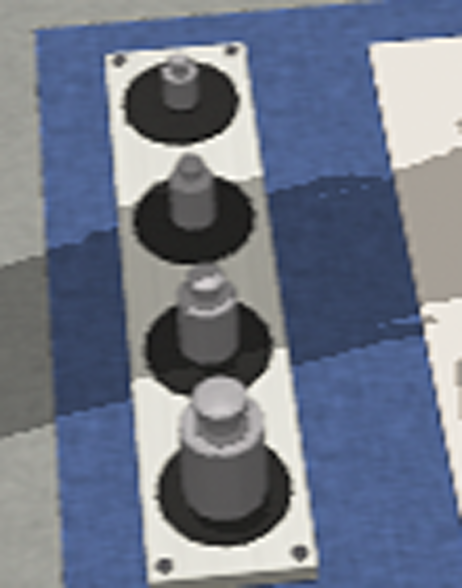

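The picture shows all four upright on their discs in order: 50 at (182,102), 100 at (194,218), 200 at (208,348) and 500 at (224,493). Each is within a few mm of its disc's centre.

```bash
python3 -c "
from station import arm
print(arm.job_done())"
```

```text
the job is handed in; nothing more can be done
None
```

I set the four weights upright on their discs in rising order from the balance (50 g on a, 100 g on b, 200 g on c, 500 g on d), each within about 4 mm of centre in the last picture, and handed in the job at about 34 s; no verdict came back.

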